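Fit the amber filter and hold the loose barn-door leaf at its balance point

ROBOT

A 6-joint arm with a two-finger parallel gripper is mounted at the origin on the work surface. World frame = base frame: x ahead of the robot, y to its left, z up, the work surface at z = 0. Lengths are in m, angles in degrees, forces in N, time in s.
With the tool pointing down it reaches from about 0.375 to 0.9 m from the base axis. Payload 3.1 kg.
Tool frame: the origin (TCP) lies at the very end of the fingers, on their centre line; the grasp point (between the pads) lies 19 mm behind it; z points along the fingers, x is the direction in which the jaws open and shut, and the axes are right-handed (so a half turn about z gives the same grasp; the last joint's range is limited). The gripper opens to 87 mm and grips with 3 to 60 N. Pads are 19 mm wide; open, the fingers measure 117 mm over their backs; the gripper's body (75 mm by 190 mm) begins 51 mm behind the grasp point.
Start: joints at [-75.544, 30.224, 82.088, -0, 67.689, -10.227], TCP at [0.261, -0.568, 0.223] pointing down, gripper open.
Joint ranges: [-176.69, 176.69], [-43.24, 126.21], [12.49, 139.97], [-82, 262], [0, 151.66], [-163.58, 163.58]. Speed limits (degrees/s): [159.86, 159.86, 180, 180, 180, 180].

INTERFACE

Orientations are given as a 3x3 rotation matrix whose columns are the frame's x, y, z axes.
In Python, from rig import read_state, capture, bot gives the robot as it stands.
- The arm moves only by the shell command python3 -m crank 'ROWS' [OPENING]. ROWS is JSON, a list of rows, each a list of 2 entries, a list of its own where there are three numbers: the shift along the tool's x, y, z in cm, then the turn, a rotation vector about the tool's x, y, z in rad. In form: [[[dx, dy, dz], [wx, wy, wz]], ...]. A call has 1 to 12 rows; each row shifts and turns the commanded pose from where the row before left it, along the tool's axes as they then stand; what a row does not reach is not made up. A row lasts 1/10 s, in which the tool goes at most 50 mm and 8.59 degrees, less where a joint would pass 70% of its speed; a pose out of reach is approached as far as the arm can. A call with a gripper value outside its range is refused whole. OPENING is the closure, from -1 (fully open) to 1 (shut), set as the call begins (- or left out, the last holds). The fingers move at their own pace and stop on an object; the grip force is fixed at half the most. Time passes only in rows, so rows that do not move let the fingers close. It gives the time, the measured TCP pose, the force and the opening at its end, in the units of the state.
- read_state(): the state, without advancing time (a new reading comes with each control period).
- capture(name): name is "side" or "top"; returns a dict with "pixels" (480x640x3 uint8, red, green, blue), "camera_matrix" (3x3 intrinsics, pixels), "R" (3x3) and "t" (3): a world point X has camera coordinates R X + t. Camera axes: x right, y down, z forward; pixel columns grow to the right and rows downward; lengths in m; the calibration is good to about 2 mm. A picture is of the moment at which its call begins. There is no depth.
- bot.hand_in(): hands the job in, once; it reports no verdict.
The state is a dict: "time_s": time; "joint_positions": joint angles; "qvel": joint speeds; "tau": joint torques, N m; "position": TCP position; "tcp_rot": TCP orientation; "force": force on the tool from outside, world axes, zero at the start; "moment": the same for the moment, N m; "opening": opening from 0.0 (shut) to 1.0 (fully open).
Only numpy, scipy, OpenCV 4.12 (cv2) and the standard library are available. Lean on these libraries where they do the work, as an engineer would, in place of code of your own. Each camera call takes 0.05 s, during which the arm holds its last target.

TASK

Get the studio lamp ready for tightening: lift the amber filter frame up and off its hook on the stand, lower it (do not drop it) all the way down into the filter slot across the front of the lamp's lens, and let go of it. Then swing the lamp's loose top barn-door leaf up to its balance point, standing straight up above its hinge, without letting it drop or tip over backwards, and keep it there: the program finishes while the gripper is still holding the leaf upright and still, so that its hinge can be tightened. Leave the blue filter and everything else on the table where it is.

Things in the scene. Friction and masses are not known exactly. Their poses are not given: they have to be found in the camera images.
- amber_filter: Filter frame to be fitted: aluminium border, amber (orange) pane, 100 mm wide (its y), 100 mm tall (its z), 6 mm thick (its x), 90 to 155 g, the same back to front. Origin: middle of its bottom edge. It hangs upright by the black loop on its top edge, its y along the stand's y.
- amber_loop (a point): On the amber frame: middle of its black carrying loop, 126 mm above the bottom edge, frame's axes. The loop stands on the frame's top edge: 30 mm wide (y), 8 mm thick (x), 43 mm tall, open inside (16 mm wide, up to 34 mm above the frame). Grip it here across its 30 mm width, fingers pointing down; fingertips may reach 24 mm below this point before they meet the frame.
- blue_filter: The same frame and loop with a blue pane, hanging on the other hook: leave it there. Same origin and axes. Amber and blue may hang on either hook.
- filter_stand: Low steel stand fixed to the table: base plate, post, crossbar along its y, 165 mm up (top at 172). Two hooks (6 mm rods) stick out level from the crossbar to the stand's -x at y = +68 and -68 mm. Origin: on the table under the crossbar's middle.
- hooks_mid (a point): Point midway between the hanging places of the two filters, on the rods' height (165 mm up), 42 mm out from the crossbar; stand's axes. The rods' ends, 16 to 23 mm farther out (-x), bend up 10 mm. To unhook: raise the filter 10 to 25 mm (more, and its frame meets the rod from below), then draw it 50 mm or more to -x.
- lamp: Black LED studio lamp on a yoke, fixed to the table; lens looks level to the lamp's -x, y runs across its width, z up. Housing 142 mm wide, top 165 mm up; battery behind. Before the lens a barn-door frame, 130 mm wide, with four leaves: bottom and side leaves stay splayed open, only the top one is loose. Origin: on the table, 10 mm behind (+x) the lens face.
- slot_floor (a point): Middle of the floor of the lamp's filter slot, 65 mm up, lamp's axes. The slot, between lens and barn-door frame, is open at the top: 10 mm front to back (x), 106 mm wide (y), flared mouth at 88 to 100 mm above this point. Home: the filter's bottom edge rests here, its y along the lamp's y (either way round), only the loop standing out above the mouth.
- leaf_hinge (a point): Middle of the hinge line of the top leaf, fixed to the lamp, lamp's axes. The hinge line runs along the lamp's y, 21 mm in front (-x) of the slot's middle and 100 mm above the slot floor.
- leaf_grip (a point): On the top leaf: middle of the grip of its black handle, 107 mm from the hinge; z points from hinge to handle in the leaf's plane, y along the hinge. Leaf: 2 mm sheet, 72 mm long, 104 to 133 wide, 120 g. The handle, 24 mm wide (y), 10 thick, reaches 74 to 124 mm from the hinge; grip it across its width, fingers down, at any leaf angle (it may turn between the fingers).
- top_leaf (a joint): Angle (rad) of the top leaf on its hinge. 0, as at the start: it rests forward on its stop, sticking out before the lamp 15 degrees below level. Grows as it swings up: 0.262 level, 1.833 straight up, its balance point; beyond, it falls back onto the filter's loop. The hinge is almost free of friction: let go anywhere, the leaf falls one way or the other.
- mug: White mug, 82 mm across, 90 mm tall, origin under its centre. Leave alone.
- laser_meter: Laser distance meter, 55 x 118 x 27 mm (x, y, z), origin under its centre. Leave alone.
- tape_measure: Red tape measure, 70 x 42 x 60 mm, origin under its centre. Leave alone.
- tape_roll: Black roll of tape lying flat, 110 mm across, 48 mm tall, origin under its centre. Leave alone.
- pencil: Green carpenter's pencil lying along its x, 176 x 14 x 9 mm, origin under its centre. Leave alone.
- model_car: White model car, 150 x 66 x 69 mm, on the green sweep to the right of the lamp, origin under its centre. Leave alone.

How it is judged (in metres and radians):
On the way, in this order (a step that is already met when the one before it is completed fails the run):
1. the amber filter is in the gripper, lifted clear of the hook and the stand (contact force between the fingers and amber_filter above 0.5 N and contact force between amber_filter and filter_stand below 0.02 N and distance of amber_filter from where it was at the start of the episode above 0.04 m), for 0.1 s.
2. the amber filter stands home on the floor of the lamp's slot and is let go, the top leaf still down (z of amber_filter in the frame of slot_floor below 0.004 m and distance between amber_filter and slot_floor below 0.008 m and angle between the y axis of amber_filter and the y axis of lamp, either way round below 0.08 rad and contact force between the fingers and amber_filter below 0.05 N and value of joint top_leaf below 0.5 rad), for 0.2 s.
At the end, for the whole second after the job is handed in: The gripper holds the top leaf still (under 0.1 rad/s), upright within 0.09 rad, not leaning on the filter; the amber filter is home in the slot (within 4 mm in height, 8 mm in all, square within 0.08 rad), not touched by the robot; the blue filter is on its hook (angle between leaf_grip's own z axis and vertical below 0.09 rad and velocity of joint top_leaf between -0.1 and 0.1 rad/s and contact force between the fingers and top_leaf above 0.3 N and contact force between amber_filter and top_leaf below 0.02 N and contact force between the arm and amber_filter below 0.05 N and z of amber_filter in the frame of slot_floor below 0.004 m and distance between amber_filter and slot_floor below 0.008 m and angle between the y axis of amber_filter and the y axis of lamp, either way round below 0.08 rad and distance of blue_filter from where it was at the start of the episode below 0.03 m); the arm keeps its last pose, push and grip.
It fails at once if the amber filter is dropped (falls free at more than 0.6 m/s) (linear speed of amber_filter above 0.6 m/s and contact force between the fingers and amber_filter below 0.05 N).
It fails at once if the top leaf is dropped or flung (faster than 4 rad/s) (velocity of joint top_leaf above 4 rad/s or velocity of joint top_leaf below -4 rad/s).
It fails at once if the top leaf tips over backwards, more than 0.3 rad past upright (value of joint top_leaf above 2.133 rad).
It fails at once if the blue filter or another bystander is displaced by more than 30 mm (distance of any of blue_filter, mug, laser_meter, tape_measure, tape_roll, pencil, model_car from where it was at the start of the episode above 0.03 m).
It also fails if it takes over 61 s, if anything falls off the work surface, if the arm or the gripper's body presses on something with over 40 N, if the wrist force passes 120 N, or if a joint passes its speed limit or range.

## Working session

There is one attempt and no reset: what is moved stays moved. The work goes in short steps, Python scripts to look and compute and a shell command to move; the robot and the scene stay as the last step left them, time stands still between calls to the robot, and variables do not carry over. Pictures are saved under pics/ and viewed, and the job is handed in when it is done.

```bash
ls; mkdir -p pics
python3 - <<'E'
from rig import read_state,capture,bot
import cv2,numpy as np
for n in("side","top"):
    c=capture(n); cv2.imwrite(f"pics/{n}0.png",c["pixels"][:,:,::-1]); print(n,c["camera_matrix"],c["R"],c["t"], -np.array(c["R"]).T@np.array(c["t"]))
s=read_state(); print(s)
E
```

```text
pics
side [[580.22993016   0.         316.88888165]
 [  0.         580.22993016 242.7948076 ]
 [  0.           0.           1.        ]] [[-0.94434788 -0.32891701  0.00454835]
 [-0.22055167  0.62284233 -0.75061601]
 [ 0.24405747 -0.70984578 -0.66072303]] [0.51286583 0.27324698 1.11931379] [0.27141195 0.79304068 0.94232726]
top [[438.86305786   0.         314.26002463]
 [  0.         438.86305786 234.5131979 ]
 [  0.           0.           1.        ]] [[-0.01160073 -0.99992289 -0.00443208]
 [-0.99776663  0.01186708 -0.06573371]
 [ 0.06578124  0.00365962 -0.99782736]] [-0.07855868  0.55279471  1.38190678] [ 0.45974524 -0.09016994  1.41489346]
{'time_s': 0.1, 'joint_positions': array([-7.55436477e+01,  3.02728708e+01,  8.21499054e+01, -1.63473542e-03,
        6.76890397e+01, -1.02280662e+01]), 'qvel': array([ 0.05531333, -0.09600825, -0.10656605,  0.00846775, -0.03002633,
        0.00345932]), 'tau': array([-5.34212686e-04, -4.40986741e+01, -1.77150160e+01,  6.33875490e-02,
        5.34041645e-02, -5.74964724e-05]), 'position': array([ 0.26085526, -0.56722794,  0.22167295]), 'tcp_rot': array([[ 4.17629362e-01, -9.08617330e-01, -5.12750545e-04],
       [-9.08615435e-01, -4.17629554e-01,  1.88317499e-03],
       [-1.92522521e-03, -3.20576110e-04, -9.99998095e-01]]), 'force': array([-0.00041438, -0.35132707,  0.34293706]), 'moment': array([0.0218545 , 0.02378621, 0.00907338]), 'opening': 1.0014963084184074}
```

View pics/side0.png

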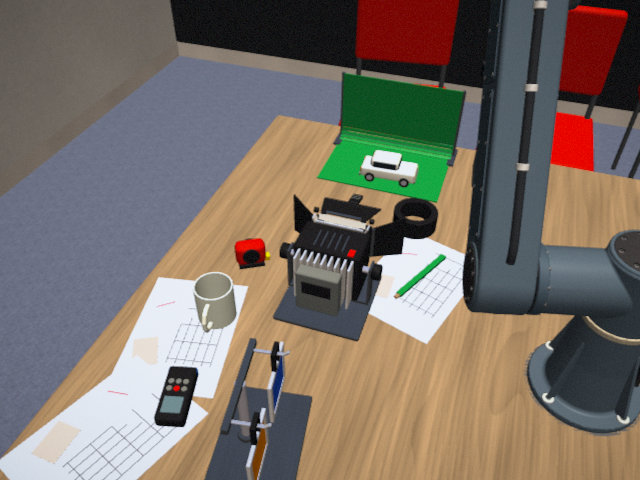

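View pics/top0.png

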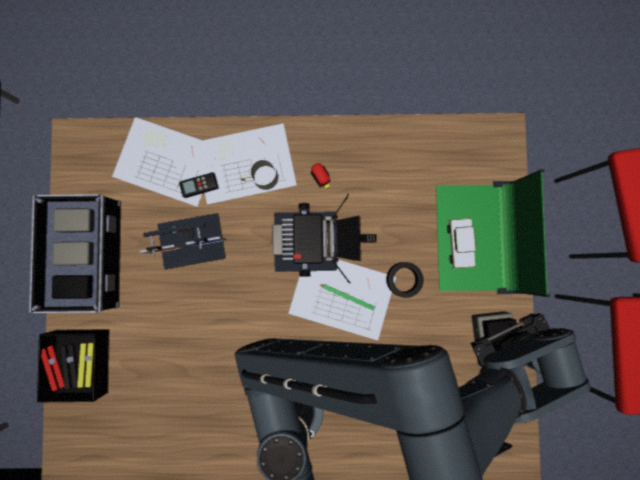

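Run:
```python
import cv2
s=cv2.imread("pics/side0.png");t=cv2.imread("pics/top0.png")
def crop(im,x,y,w,h,f,n): cv2.imwrite(n,cv2.resize(im[y:y+h,x:x+w],None,fx=f,fy=f,interpolation=cv2.INTER_CUBIC))
crop(s,200,330,130,150,4,"pics/s_stand.png")
crop(s,270,180,150,150,4,"pics/s_lamp.png")
crop(t,130,200,110,80,7,"pics/t_stand.png")
crop(t,265,185,120,95,6,"pics/t_lamp.png")
```

```text
(no output)
```

View pics/s_stand.png

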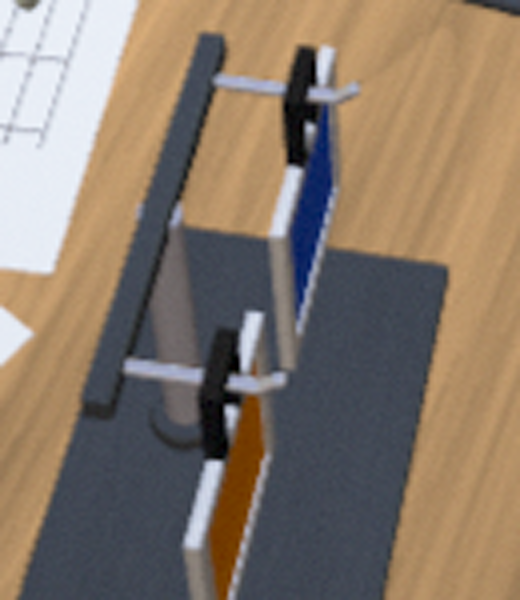

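View pics/s_lamp.png

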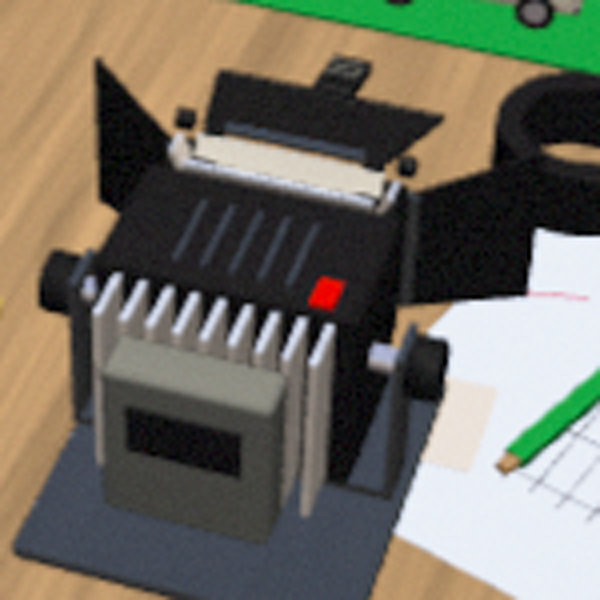

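View pics/t_stand.png

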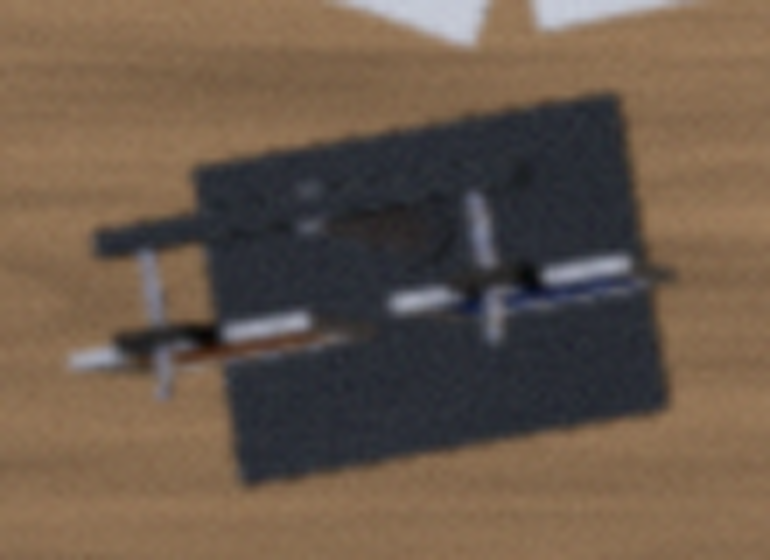

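View pics/t_lamp.png

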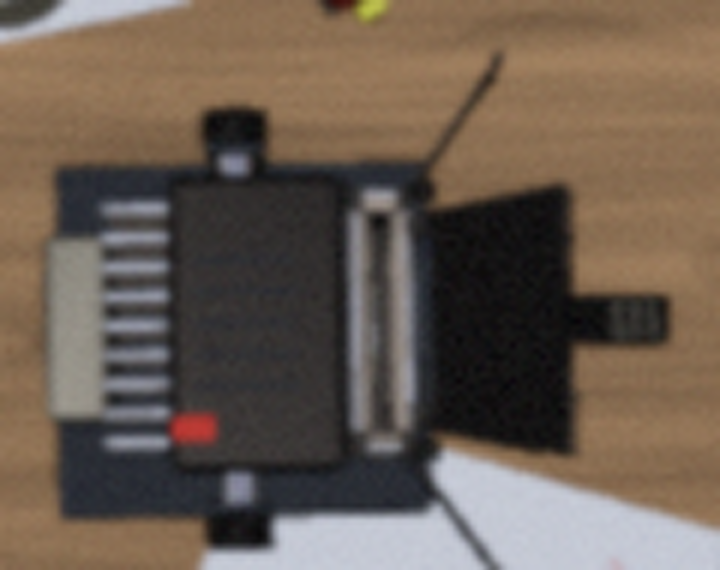

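```bash
cat > h.py <<'E'
import numpy as np,cv2
from rig import read_state,capture,bot
from scipy.optimize import least_squares
from scipy.spatial.transform import Rotation as Ro
def cams():
    return {n:capture(n) for n in("side","top")}
def proj(c,X):
    X=np.atleast_2d(X); p=(np.array(c["R"])@X.T).T+np.array(c["t"]); p=(np.array(c["camera_matrix"])@p.T).T
    return p[:,:2]/p[:,2:]
def back(c,uv,z):
    R=np.array(c["R"]);o=-R.T@np.array(c["t"]);d=R.T@np.linalg.solve(np.array(c["camera_matrix"]),np.array([uv[0],uv[1],1.]))
    return o+d*(z-o[2])/d[2]
def uz(x,y,ox,oy,f): return np.array([(x+.5)/f-.5+ox,(y+.5)/f-.5+oy])
def fit(c,pts,x0,free=None):
    # pts: list (cam, local xyz, uv); pose x,y,yaw
    f=lambda p:np.concatenate([(proj(c[k],Ro.from_euler('z',p[2]).apply(l)+[p[0],p[1],0])[0]-uv) for k,l,uv in pts])
    r=least_squares(f,x0); return r.x,r.fun.reshape(-1,2)
def snap(n,pfx,box,f):
    c=capture(n); x,y,w,h=box
    im=c["pixels"][y:y+h,x:x+w,::-1]; cv2.imwrite(pfx,cv2.resize(im,None,fx=f,fy=f,interpolation=cv2.INTER_CUBIC)); return c
E
python3 - <<'E'
from h import *
np.set_printoptions(precision=4,suppress=True)
c=cams()
T=lambda x,y:uz(x,y,130,200,7); S=lambda x,y:uz(x,y,200,330,4)
P=[("top",[-.042,.118,.134],T(68,361)),("top",[-.042,.018,.134],T(310,320)),("top",[-.042,-.018,.134],T(388,303)),("top",[-.042,-.118,.134],T(632,263)),
("side",[-.042,.118,.134],S(197,542)),("side",[-.042,.018,.134],S(255,315)),("side",[-.042,-.018,.134],S(282,230)),("side",[-.042,-.118,.134],S(326,50))]
for sel in (P[:4],P[4:],P):
    p,r=fit(c,sel,[.45,.25,0]); print(p); print(r.round(1).tolist())
R=Ro.from_euler('z',p[2]); print("amber loop",R.apply([-.042,.068,.160])+[p[0],p[1],0])
T=lambda x,y:uz(x,y,265,185,6); S=lambda x,y:uz(x,y,270,180,4)
# slot frame
ca,sa=np.cos(np.radians(15)),np.sin(np.radians(15))
L=[("top",[0,.053,.160],T(381,210)),("top",[0,-.053,.160],T(382,434)),("top",[-.021-.124*ca,0,.165-.124*sa],T(668,320)),
("top",[-.021-.072*ca,.0665,.165-.072*sa],T(571,185)),("top",[-.021-.072*ca,-.0665,.165-.072*sa],T(574,452))]
# lamp y = world -x?? image top=+x => lamp yaw ~ +90deg: x->+y, y->-x
L=[(k,[l[0],-l[1],l[2]],u) for k,l,u in L]
p,r=fit(c,L,[.45,-.13,np.pi/2]);print(p);print(r.round(1).tolist())
R=Ro.from_euler('z',p[2])
for q in([-.021-.072*ca,-.0665,.165-.072*sa],[-.021-.072*ca,.0665,.165-.072*sa],[-.021-.124*ca,0,.165-.124*sa],[0,.065,.165],[0,-.065,.165],[0.01,.053,.165],[0.01,-.053,.165]):
    u=proj(c["side"],R.apply(q)+[p[0],p[1],0])[0]; print(q,(u-[270,180])*4)
E
```

```text
[0.5622 0.3157 0.1618]
[[0.4, -0.1], [-0.4, -0.1], [0.6, 0.2], [-0.5, 0.0]]
[0.5633 0.317  0.176 ]
[[-0.1, 0.9], [0.8, -1.2], [-1.0, 1.2], [0.4, -1.2]]
[0.563  0.3167 0.1722]
[[0.3, 0.1], [-0.6, -0.3], [0.4, -0.2], [-0.8, -0.7], [-0.2, 0.8], [0.9, -1.2], [-0.8, 1.2], [0.8, -1.2]]
amber loop [0.51   0.3765 0.16  ]
[ 0.5321 -0.126   1.5714]
[[0.1, -0.1], [0.4, -0.4], [0.4, -0.0], [-0.6, -0.4], [-0.2, 0.9]]
[np.float64(-0.09054665949281292), -0.0665, np.float64(0.14636502875261853)] [221.582   69.5557]
[np.float64(-0.09054665949281292), 0.0665, np.float64(0.14636502875261853)] [448.4588 117.6829]
[np.float64(-0.14077480245984447), 0, np.float64(0.13290643840728744)] [357.0302  62.1203]
[0, 0.065, 0.165] [405.4443 189.7827]
[0, -0.065, 0.165] [171.0745 138.0003]
[0.01, 0.053, 0.165] [378.1472 196.4543]
[0.01, -0.053, 0.165] [186.0658 153.7497]
```

```bash
cat >> h.py <<'E'
def to(xyz,az=None,down=True):
    s=read_state(); R=np.array(s["tcp_rot"]);p=np.array(s["position"])
    print("t",round(s["time_s"],2),"pos",p.round(4),"az",round(np.degrees(np.arctan2(R[1,0],R[0,0])),2),"F",np.round(s["force"],2),"M",np.round(s["moment"],3),"open",round(s["opening"],3))
    print("shift cm (cur tool axes):",(R.T@(np.array(xyz)-p)*100).round(2))
    if az is not None:
        a=np.radians(az); G=np.array([[np.cos(a),np.sin(a),0],[np.sin(a),-np.cos(a),0],[0,0,-1]])
        print("rotvec:",Ro.from_matrix(R.T@G).as_rotvec().round(4), "shift in final axes:",(G.T@(np.array(xyz)-p)*100).round(2))
E
python3 -c "
from h import *
to([.45,-.3,.32]);to([.51,.3765,.25],-80.3)"
```

```text
t 0.2 pos [ 0.2609 -0.5674  0.2219] az -65.32 F [-0.01 -0.34  0.13] M [0.013 0.019 0.029] open 0.999
shift cm (cur tool axes): [-16.42 -28.35  -9.78]
t 0.2 pos [ 0.2609 -0.5674  0.2219] az -65.32 F [-0.01 -0.34  0.13] M [0.013 0.019 0.029] open 0.999
shift cm (cur tool axes): [-75.37 -62.05  -2.69]
rotvec: [-1.000e-04  1.300e-03  2.615e-01] shift in final axes: [-88.85 -40.46  -2.81]
```

```bash
python3 -m crank '[[[-1.8,-3.15,-1.1],[0,0,0]],[[-1.8,-3.15,-1.1],[0,0,0]],[[-1.8,-3.15,-1.1],[0,0,0]],[[-1.8,-3.15,-1.1],[0,0,0]],[[-1.8,-3.15,-1.1],[0,0,0]],[[-1.8,-3.15,-1.1],[0,0,0]],[[-1.8,-3.15,-1.1],[0,0,0]],[[-1.8,-3.15,-1.1],[0,0,0]],[[-1.8,-3.15,-1.1],[0,0,0]],[[0,0,0],[0,0,0.087]],[[0,0,0],[0,0,0.087]],[[0,0,0],[0,0,0.087]]]' -1; python3 -c "
from h import *
to([.49,.36,.30],-80.3)"
```

```text
time_s: 1.4
position: [0.4511, -0.3016, 0.3215]
tcp_rot: [[0.167, -0.986, -0.0], [-0.986, -0.167, 0.0], [-0.0, 0.0, -1.0]]
force: [-0.6, 0.0, -0.2]
opening: 1.005
t 1.4 pos [ 0.4511 -0.3016  0.3215] az -80.41 F [-0.62  0.05 -0.16] M [ 0.045 -0.     0.008] open 1.005
shift cm (cur tool axes): [-64.59 -14.86   2.16]
rotvec: [ 0.0002  0.0001 -0.0019] shift in final axes: [-64.56 -14.98   2.15]
```

```bash
python3 -m crank '[[[-4.6,-1.1,0.1],[0,0,0]],[[-4.6,-1.1,0.1],[0,0,0]],[[-4.6,-1.1,0.1],[0,0,0]],[[-4.6,-1.1,0.1],[0,0,0]],[[-4.6,-1.1,0.1],[0,0,0]],[[-4.6,-1.1,0.1],[0,0,0]],[[-4.6,-1.1,0.1],[0,0,0]],[[-4.6,-1.1,0.1],[0,0,0]],[[-4.6,-1.1,0.1],[0,0,0]],[[-4.6,-1.1,0.1],[0,0,0]],[[-4.6,-1.1,0.1],[0,0,0]],[[-4.6,-1.1,0.1],[0,0,0]]]'; python3 -c "
from h import *
to([.51,.3765,.22],-80.3)"
```

```text
time_s: 2.6
position: [0.4874, 0.2661, 0.3094]
tcp_rot: [[0.169, -0.986, 0.0], [-0.986, -0.169, -0.0], [0.0, 0.0, -1.0]]
force: [0.7, -0.5, 0.3]
opening: 1.0
t 2.6 pos [0.4874 0.2661 0.3094] az -80.26 F [ 0.7  -0.45  0.32] M [-0.008 -0.029 -0.068] open 1.0
shift cm (cur tool axes): [-10.5   -4.09   8.94]
rotvec: [ 0.     -0.0002  0.0008] shift in final axes: [-10.5   -4.09   8.94]
```

```bash
python3 -m crank '[[[-3.5,-1.3,1],[0,0,0]],[[-3.5,-1.3,2],[0,0,0]],[[-3,-1.2,2],[0,0,0]],[[0,0,2],[0,0,0]],[[0,0,0],[0,0,0]],[[0,0,0],[0,0,0]]]'
python3 - <<'E'
from h import *
to([.51,.3765,.144],-80.3)
snap("top","pics/t1.png",(110,180,140,100),5.5);snap("side","pics/s1.png",(180,260,180,220),2.6)
E
```

```text
time_s: 3.2
position: [0.508, 0.3688, 0.2392]
tcp_rot: [[0.169, -0.986, -0.001], [-0.986, -0.169, -0.001], [0.001, 0.001, -1.0]]
force: [-0.0, 0.4, 1.5]
opening: 1.0
t 3.2 pos [0.508  0.3688 0.2392] az -80.27 F [-0.04  0.42  1.51] M [-0.073  0.031 -0.002] open 1.0
shift cm (cur tool axes): [-0.73 -0.34  9.52]
rotvec: [ 0.0015 -0.0006  0.0004] shift in final axes: [-0.73 -0.33  9.52]
```

View pics/t1.png

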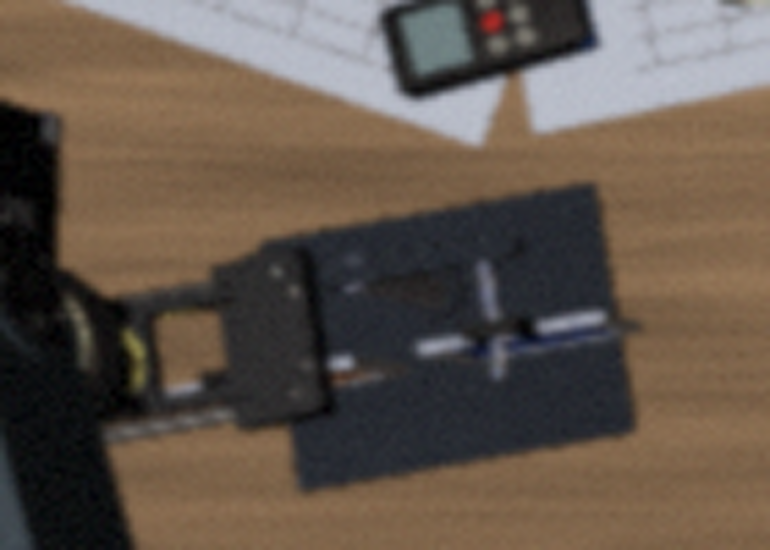

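View pics/s1.png

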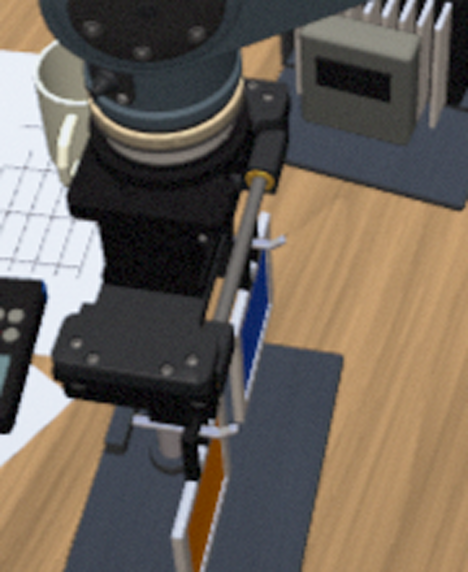

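```bash
python3 -m crank '[[[-0.7,-0.3,0],[0,0,0]],[[0,0,1.5],[0,0,0]],[[0,0,1.5],[0,0,0]],[[0,0,1.5],[0,0,0]],[[0,0,1.5],[0,0,0]],[[0,0,1],[0,0,0]],[[0,0,1],[0,0,0]],[[0,0,1],[0,0,0]],[[0,0,0.4],[0,0,0]],[[0,0,0],[0,0,0]],[[0,0,0],[0,0,0]]]'
python3 - <<'E'
from h import *
to([.51,.3765,.144],-80.3)
snap("side","pics/s2.png",(180,260,180,220),2.6)
E
```

```text
time_s: 4.4
position: [0.5104, 0.3766, 0.1459]
tcp_rot: [[0.169, -0.986, 0.001], [-0.986, -0.169, 0.0], [-0.0, -0.001, -1.0]]
force: [0.2, -0.3, 0.2]
opening: 1.005
t 4.4 pos [0.5104 0.3766 0.1459] az -80.27 F [ 0.2  -0.26  0.21] M [-0.004  0.017  0.018] open 1.005
shift cm (cur tool axes): [0.01 0.04 0.19]
rotvec: [-0.0007  0.0002  0.0005] shift in final axes: [0.01 0.04 0.19]
```

View pics/s2.png

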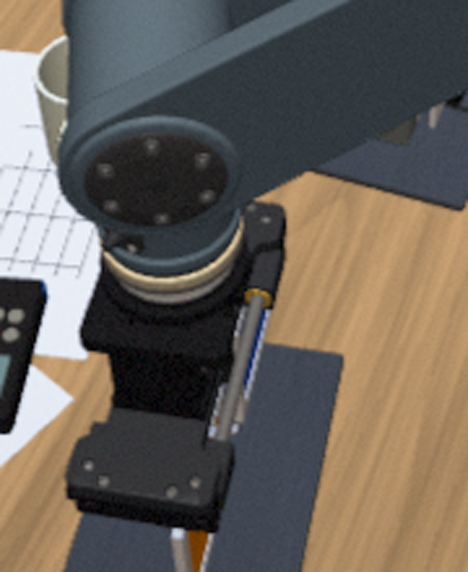

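```bash
python3 -m crank '[[[0,0,0],[0,0,0]],[[0,0,0],[0,0,0]],[[0,0,0],[0,0,0]],[[0,0,0],[0,0,0]],[[0,0,0],[0,0,0]],[[0,0,0],[0,0,0]],[[0,0,0],[0,0,0]],[[0,0,0],[0,0,0]]]' 1
python3 - <<'E'
from h import *
to([.51,.3765,.146+.017],-80.3)
E
```

```text
time_s: 5.25
position: [0.5101, 0.3766, 0.1455]
tcp_rot: [[0.169, -0.986, -0.0], [-0.986, -0.169, 0.0], [-0.0, 0.0, -1.0]]
force: [0.3, 1.6, -0.3]
opening: 0.357
t 5.25 pos [0.5101 0.3766 0.1455] az -80.28 F [ 0.25  1.56 -0.32] M [ 0.129  0.017 -0.004] open 0.357
shift cm (cur tool axes): [ 0.    0.01 -1.75]
rotvec: [0.     0.0002 0.0004] shift in final axes: [ 0.    0.01 -1.75]
```

```bash
python3 -m crank '[[[0,0,-0.6],[0,0,0]],[[0,0,-0.6],[0,0,0]],[[0,0,-0.5],[0,0,0]],[[0,0,0],[0,0,0]],[[0,0,0],[0,0,0]]]'
python3 - <<'E'
from h import *
to([.51,.3765,.146+.017],-80.3)
E
```

```text
time_s: 5.75
position: [0.5102, 0.3765, 0.1629]
tcp_rot: [[0.169, -0.986, 0.0], [-0.986, -0.169, 0.0], [-0.0, -0.001, -1.0]]
force: [-0.3, -0.6, -1.0]
opening: 0.341
t 5.75 pos [0.5102 0.3765 0.1629] az -80.27 F [-0.3  -0.64 -0.97] M [-0.025  0.    -0.007] open 0.341
shift cm (cur tool axes): [-0.    0.02 -0.01]
rotvec: [-0.0005  0.0001  0.0005] shift in final axes: [-0.    0.02 -0.01]
```

```bash
python3 -m crank '[[[0,0.7,0],[0,0,0]],[[0,1,0],[0,0,0]],[[0,1,0],[0,0,0]],[[0,1,0],[0,0,0]],[[0,1,0],[0,0,0]],[[0,1,0],[0,0,0]],[[0,1,0],[0,0,0]],[[0,1,0],[0,0,0]],[[0,0.5,0],[0,0,0]],[[0,0,0],[0,0,0]],[[0,0,0],[0,0,0]]]'
python3 - <<'E'
from h import *
to([.46,.2,.33],0)
snap("top","pics/t3.png",(110,180,140,100),5.5);snap("side","pics/s3.png",(180,260,220,220),2.6)
E
```

```text
time_s: 6.85
position: [0.4297, 0.3629, 0.1627]
tcp_rot: [[0.169, -0.986, 0.001], [-0.986, -0.169, 0.0], [-0.0, -0.001, -1.0]]
force: [0.0, 0.1, -0.9]
opening: 0.34
t 6.85 pos [0.4297 0.3629 0.1627] az -80.27 F [ 0.03  0.08 -0.86] M [ 0.012 -0.003 -0.018] open 0.34
shift cm (cur tool axes): [ 16.56  -0.25 -16.73]
rotvec: [-1.100e-03 -5.000e-04 -1.401e+00] shift in final axes: [  3.03  16.29 -16.73]
```

View pics/t3.png

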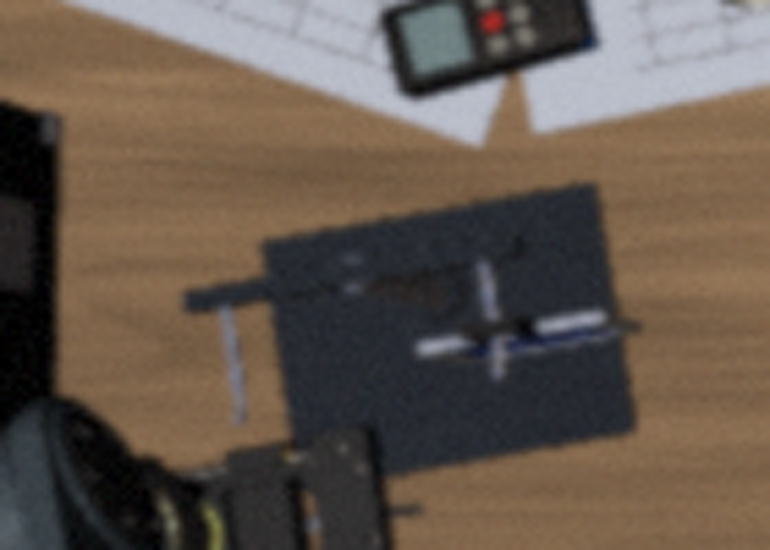

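View pics/s3.png

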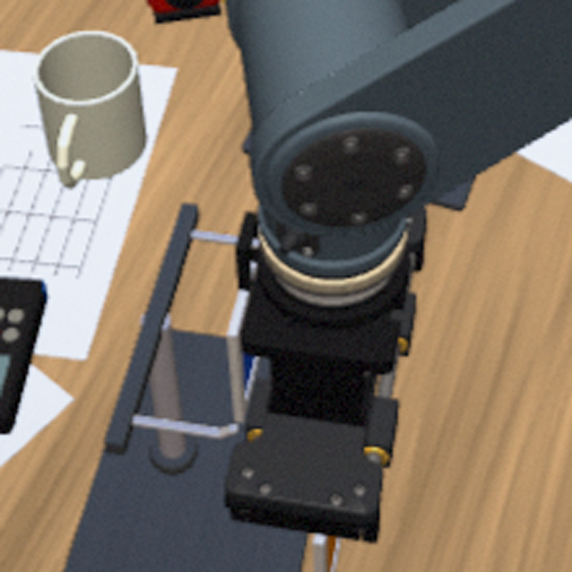

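```bash
python3 -m crank '[[[0,0,-1],[0,0,0]],[[0,0,-2],[0,0,0]],[[0,0,-2.5],[0,0,0]],[[0,0,-2.5],[0,0,0]],[[0,0,-2.5],[0,0,0]],[[0,0,-2.5],[0,0,0]],[[0,0,-2],[0,0,0]],[[0,0,-1],[0,0,0]],[[0,0,-0.7],[0,0,0]],[[0,0,0],[0,0,0]]]'
python3 - <<'E'
from h import *
to([.5,.1,.33],0)
E
```

```text
time_s: 7.95
position: [0.4295, 0.3627, 0.3302]
tcp_rot: [[0.169, -0.986, 0.001], [-0.986, -0.169, 0.001], [-0.0, -0.001, -1.0]]
force: [0.3, 0.2, -0.5]
opening: 0.343
t 7.95 pos [0.4295 0.3627 0.3302] az -80.27 F [ 0.29  0.18 -0.52] M [-0.024 -0.066 -0.01 ] open 0.343
shift cm (cur tool axes): [ 2.708e+01 -2.510e+00  1.000e-02]
rotvec: [-1.2000e-03 -5.0000e-04 -1.4011e+00] shift in final axes: [7.050e+00 2.627e+01 2.000e-02]
```

```bash
python3 -m crank '[[[1,0,0],[0,0,0]],[[2,-0.2,0],[0,0,0]],[[2.5,-0.3,0],[0,0,0]],[[2.5,-0.3,0],[0,0,0]],[[2.5,-0.3,0],[0,0,0]],[[2.5,-0.3,0],[0,0,0]],[[2.5,-0.3,0],[0,0,0]],[[2.5,-0.3,0],[0,0,0]],[[2.5,-0.2,0],[0,0,0]],[[2.5,-0.2,0],[0,0,0]],[[2.5,-0.1,0],[0,0,0]],[[1.5,0,0],[0,0,0]]]';python3 -m crank '[[[0,0,0],[0,0,-0.05]],[[0,0,0],[0,0,-0.1]],[[0,0,0],[0,0,-0.14]],[[0,0,0],[0,0,-0.14]],[[0,0,0],[0,0,-0.14]],[[0,0,0],[0,0,-0.14]],[[0,0,0],[0,0,-0.14]],[[0,0,0],[0,0,-0.14]],[[0,0,0],[0,0,-0.14]],[[0,0,0],[0,0,-0.13]],[[0,0,0],[0,0,-0.1]],[[0,0,0],[0,0,-0.04]]]'
python3 - <<'E'
from h import *
to([.532,-.126,.33],0)
E
```

```text
time_s: 9.15
position: [0.4992, 0.0986, 0.3283]
tcp_rot: [[0.167, -0.986, -0.003], [-0.986, -0.167, -0.001], [0.0, 0.003, -1.0]]
force: [1.3, -0.2, -1.1]
opening: 0.34
time_s: 10.35
position: [0.4988, 0.1007, 0.3287]
tcp_rot: [[1.0, 0.002, -0.002], [0.002, -1.0, 0.0], [-0.002, -0.0, -1.0]]
force: [0.4, 0.4, -0.2]
opening: 0.344
t 10.35 pos [0.4988 0.1007 0.3287] az 0.1 F [ 0.44  0.43 -0.16] M [-0.074 -0.014  0.011] open 0.344
shift cm (cur tool axes): [ 3.28 22.67 -0.14]
rotvec: [-0.0002  0.0021  0.0018] shift in final axes: [ 3.32 22.67 -0.13]
```

```bash
python3 -m crank '[[[0.1,1,0],[0,0,0]],[[0.3,2,0],[0,0,0]],[[0.3,2.2,0],[0,0,0]],[[0.3,2.2,0],[0,0,0]],[[0.3,2.2,0],[0,0,0]],[[0.3,2.2,0],[0,0,0]],[[0.3,2.2,0],[0,0,0]],[[0.3,2.2,0],[0,0,0]],[[0.3,2.2,0],[0,0,0]],[[0.3,2.2,0],[0,0,0]],[[0.3,1.5,0],[0,0,0]],[[0.2,0.6,0],[0,0,0]]]';python3 -m crank '[[[0,0,0],[0,0,0]],[[0,0,0],[0,0,0]],[[0,0,0],[0,0,0]]]'
python3 - <<'E'
from h import *
to([.532,-.126,.33],0)
snap("top","pics/t4.png",(265,165,140,110),5.5);snap("side","pics/s4.png",(260,120,170,190),3)
E
```

```text
time_s: 11.55
position: [0.5323, -0.1281, 0.3291]
tcp_rot: [[1.0, -0.003, -0.001], [-0.003, -1.0, -0.0], [-0.001, 0.0, -1.0]]
force: [-0.4, 0.1, -1.0]
opening: 0.341
time_s: 11.85
position: [0.5321, -0.1253, 0.3295]
tcp_rot: [[1.0, 0.0, -0.0], [0.0, -1.0, 0.001], [-0.0, -0.001, -1.0]]
force: [0.1, -0.5, -1.0]
opening: 0.343
t 11.85 pos [ 0.5321 -0.1253  0.3295] az 0.0 F [ 0.08 -0.49 -1.  ] M [ 0.001 -0.076 -0.063] open 0.343
shift cm (cur tool axes): [-0.01  0.07 -0.05]
rotvec: [-0.0006  0.0004  0.    ] shift in final axes: [-0.01  0.07 -0.05]
```

View pics/t4.png

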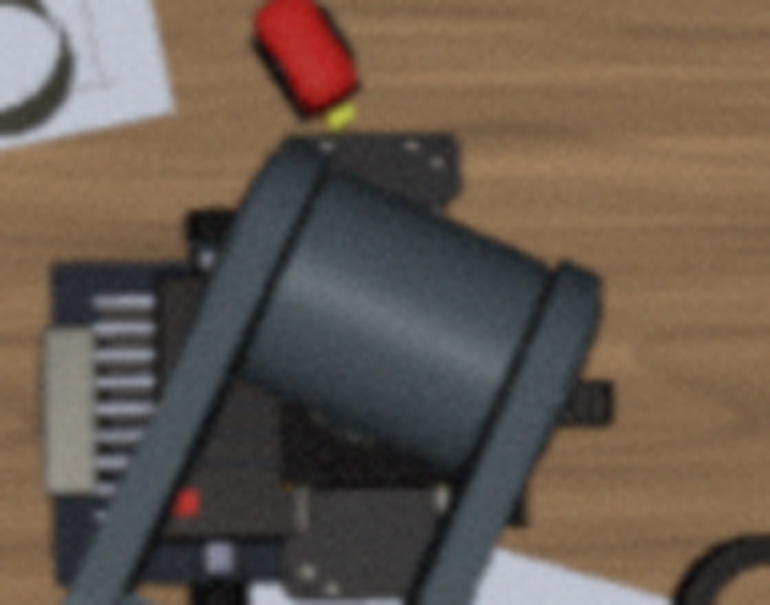

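View pics/s4.png

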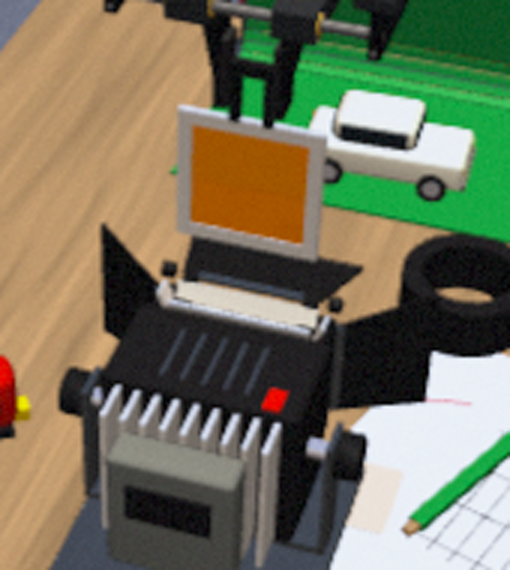

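Run:
```python
from h import *
c=cams()["side"]
uv=[uz(a,b,260,120,3) for a,b in((180,106),(328,139),(177,227),(317,260))]
def loc(q):
    x,y,zb,yaw,roll=q
    o=np.array([[.05,.003,.1],[-.05,.003,.1],[.05,.003,0],[-.05,.003,0]])
    return Ro.from_euler('zy',[yaw,roll]).apply(o)+[x,y,zb]
print(((proj(c,loc([.5321,-.1253,.2185,0,0]))-[260,120])*3).round(0))
for y in(-.1253,):
  r=least_squares(lambda q:(proj(c,loc([q[0],y,q[1],q[2],q[3]]))-uv).ravel(),[.53,.218,0,0]);print(r.x.round(4),r.fun.round(1))
r=least_squares(lambda q:(proj(c,loc(q))-uv).ravel(),[.53,-.1253,.218,0,0]);print(r.x.round(4),r.fun.round(1))
# slot mouth corners side
print(((proj(c,[[.532+.053,-.126+.005,.165],[.532-.053,-.126+.005,.165],[.532+.053,-.126-.005,.165],[.532-.053,-.126-.005,.165]])-[260,120])*3).round(0))
```

```text
[[178. 108.]
 [326. 136.]
 [177. 231.]
 [317. 260.]]
[ 0.533   0.2199 -0.0124 -0.0182] [ 0.3 -0.2  0.  -0.5  0.   0.4 -0.3  0.3]
[ 0.5338 -0.1281  0.2179 -0.0104 -0.0188] [ 0.3 -0.1 -0.  -0.4  0.1  0.3 -0.4  0.2]
[[172. 291.]
 [316. 323.]
 [177. 283.]
 [320. 314.]]
```

```bash
python3 -m crank '[[[-0.05,0.07,1],[0,0,0]],[[0,0,1.2],[0,0,0]],[[0,0,1.2],[0,0,0]],[[0,0,1],[0,0,0]],[[0,0,0.4],[0,0,0]],[[0,0,0],[0,0,0]],[[0,0,0],[0,0,0]]]'
python3 - <<'E'
from h import *
to([.5315,-.126,.33],0)
snap("side","pics/s5.png",(280,150,120,120),5)
E
```

```text
time_s: 12.75
position: [0.5321, -0.1271, 0.2817]
tcp_rot: [[1.0, -0.001, 0.0], [-0.001, -1.0, -0.0], [0.0, 0.0, -1.0]]
force: [1.0, 0.2, -1.2]
opening: 0.339
t 12.75 pos [ 0.5321 -0.1271  0.2817] az -0.06 F [ 1.    0.19 -1.24] M [ 0.003 -0.094 -0.074] open 0.339
shift cm (cur tool axes): [-0.06 -0.11 -4.83]
rotvec: [ 0.0002 -0.0004 -0.0011] shift in final axes: [-0.06 -0.11 -4.83]
```

View pics/s5.png

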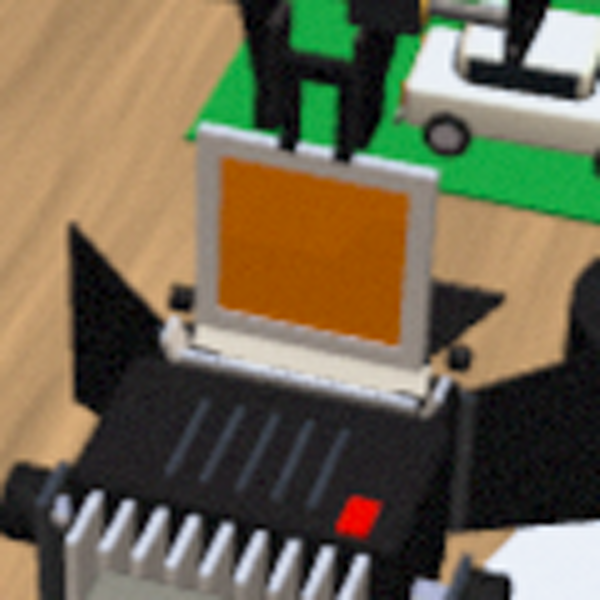

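```bash
python3 -m crank '[[[0,-0.05,0.4],[0,0,0]],[[0,0,0.5],[0,0,0]],[[0,0,0.5],[0,0,0]],[[0,0,0],[0,0,0]]]'
python3 - <<'E'
from h import *
to([.5315,-.126,.33],0)
E
python3 -m crank '[[[0,0,0.5],[0,0,0]],[[0,0,0.5],[0,0,0]],[[0,0,0],[0,0,0]]]'
python3 - <<'E'
from h import *
to([.5315,-.126,.33],0)
snap("side","pics/s6.png",(280,150,120,120),5)
E
```

```text
time_s: 13.2
position: [0.5312, -0.1262, 0.2666]
tcp_rot: [[1.0, -0.001, -0.002], [-0.001, -1.0, 0.001], [-0.002, -0.001, -1.0]]
force: [0.9, 0.3, -1.2]
opening: 0.34
t 13.2 pos [ 0.5312 -0.1262  0.2666] az -0.06 F [ 0.89  0.32 -1.24] M [-0.004 -0.085  0.037] open 0.34
shift cm (cur tool axes): [ 0.02 -0.02 -6.34]
rotvec: [-0.0009  0.0019 -0.001 ] shift in final axes: [ 0.03 -0.02 -6.34]
time_s: 13.5
position: [0.5314, -0.1262, 0.2567]
tcp_rot: [[1.0, -0.001, -0.001], [-0.001, -1.0, 0.001], [-0.001, -0.001, -1.0]]
force: [-0.4, 0.4, -1.4]
opening: 0.343
t 13.5 pos [ 0.5314 -0.1262  0.2567] az -0.06 F [-0.35  0.43 -1.41] M [ 0.074 -0.048  0.029] open 0.343
shift cm (cur tool axes): [ 0.   -0.03 -7.33]
rotvec: [-0.0008  0.0014 -0.001 ] shift in final axes: [ 0.01 -0.02 -7.33]
```

View pics/s6.png

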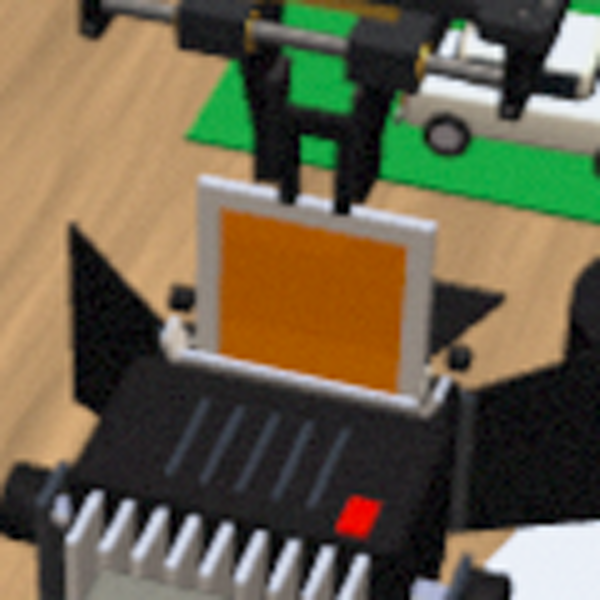

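```bash
python3 -m crank '[[[0,0,0.7],[0,0,0]],[[0,0,0.7],[0,0,0]],[[0,0,0.7],[0,0,0]],[[0,0,0.7],[0,0,0]],[[0,0,0],[0,0,0]]]'
python3 - <<'E'
from h import *
to([.5315,-.126,.33],0)
E
python3 -m crank '[[[0,0,0.7],[0,0,0]],[[0,0,0.7],[0,0,0]],[[0,0,0.7],[0,0,0]],[[0,0,0.7],[0,0,0]],[[0,0,0.7],[0,0,0]],[[0,0,0],[0,0,0]]]'
python3 - <<'E'
from h import *
to([.5315,-.126,.1765],0)
E
```

```text
time_s: 14.05
position: [0.531, -0.1262, 0.2281]
tcp_rot: [[1.0, -0.001, -0.003], [-0.001, -1.0, 0.001], [-0.003, -0.001, -1.0]]
force: [0.2, -0.2, -1.5]
opening: 0.335
t 14.05 pos [ 0.531  -0.1262  0.2281] az -0.06 F [ 0.2  -0.2  -1.48] M [ 0.044 -0.049 -0.042] open 0.335
shift cm (cur tool axes): [  0.02  -0.03 -10.19]
rotvec: [-0.001   0.0026 -0.001 ] shift in final axes: [  0.05  -0.02 -10.19]
time_s: 14.65
position: [0.5311, -0.1262, 0.1933]
tcp_rot: [[1.0, -0.001, -0.002], [-0.001, -1.0, 0.001], [-0.002, -0.001, -1.0]]
force: [0.1, 1.3, -1.9]
opening: 0.341
t 14.65 pos [ 0.5311 -0.1262  0.1933] az -0.05 F [ 0.06  1.34 -1.94] M [ 0.263 -0.046  0.037] open 0.341
shift cm (cur tool axes): [ 0.04 -0.02  1.68]
rotvec: [-0.0008  0.0023 -0.0009] shift in final axes: [ 0.04 -0.02  1.68]
```

```bash
python3 -m crank '[[[0,0,0.5],[0,0,0]],[[0,0,0.5],[0,0,0]],[[0,0,0.3],[0,0,0]],[[0,0,0],[0,0,0]]]'; python3 -m crank '[[[0,0,0.2],[0,0,0]],[[0,0,0],[0,0,0]]]' ;python3 -m crank '[[[0,0,0.15],[0,0,0]],[[0,0,0],[0,0,0]]]'
python3 - <<'E'
from h import *
to([.5315,-.126,.1765],0)
E
```

```text
time_s: 15.05
position: [0.5317, -0.1263, 0.181]
tcp_rot: [[1.0, -0.001, -0.0], [-0.001, -1.0, 0.0], [-0.0, -0.0, -1.0]]
force: [-0.4, 2.4, -2.6]
opening: 0.335
time_s: 15.25
position: [0.5319, -0.1263, 0.1794]
tcp_rot: [[1.0, -0.001, 0.0], [-0.001, -1.0, 0.0], [0.0, -0.0, -1.0]]
force: [1.4, 2.2, -2.0]
opening: 0.335
time_s: 15.45
position: [0.5319, -0.1264, 0.1781]
tcp_rot: [[1.0, -0.001, 0.0], [-0.001, -1.0, 0.0], [0.0, -0.0, -1.0]]
force: [0.3, 2.4, -0.7]
opening: 0.339
t 15.45 pos [ 0.5319 -0.1264  0.1781] az -0.05 F [ 0.32  2.4  -0.68] M [ 0.607 -0.201  0.112] open 0.339
shift cm (cur tool axes): [-0.04 -0.04  0.16]
rotvec: [-0.0002 -0.0003 -0.001 ] shift in final axes: [-0.04 -0.04  0.16]
```

```bash
for i in 1; do python3 -m crank '[[[0,-0.08,0],[0,0,0]],[[0,0,0.1],[0,0,0]],[[0,0,0],[0,0,0]]]'; done; python3 -m crank '[[[0,0,0.12],[0,0,0]],[[0,0,0],[0,0,0]]]'
python3 - <<'E'
from h import *
to([.5315,-.126,.1765],0)
snap("side","pics/s7.png",(280,150,120,120),5)
E
```

```text
time_s: 15.75
position: [0.5319, -0.1261, 0.177]
tcp_rot: [[1.0, -0.001, 0.0], [-0.001, -1.0, -0.001], [0.0, 0.001, -1.0]]
force: [0.5, 0.3, -0.1]
opening: 0.341
time_s: 15.95
position: [0.5321, -0.126, 0.1766]
tcp_rot: [[1.0, -0.001, 0.001], [-0.001, -1.0, -0.001], [0.001, 0.001, -1.0]]
force: [-0.1, 0.8, 4.4]
opening: 0.342
t 15.95 pos [ 0.5321 -0.126   0.1766] az -0.05 F [-0.06  0.77  4.36] M [0.307 0.087 0.094] open 0.342
shift cm (cur tool axes): [-0.06 -0.    0.01]
rotvec: [ 0.0007 -0.0008 -0.001 ] shift in final axes: [-0.06 -0.    0.01]
```

View pics/s7.png

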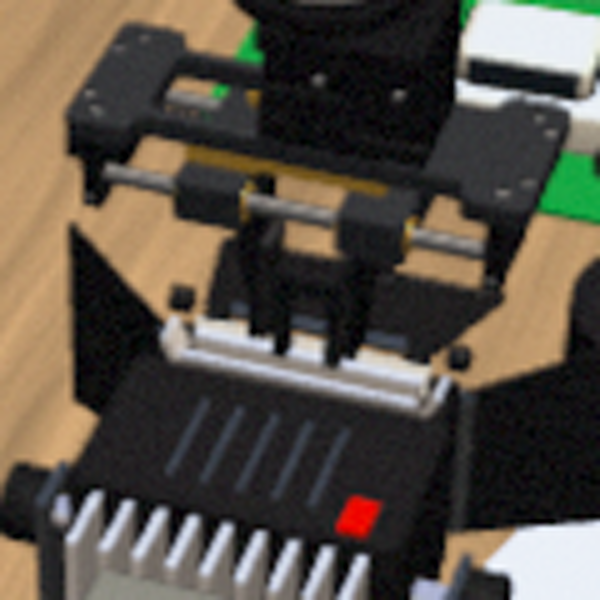

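```bash
python3 -m crank '[[[0,0,0],[0,0,0]],[[0,0,0],[0,0,0]],[[0,0,0],[0,0,0]],[[0,0,0],[0,0,0]]]' -0.2; python3 -m crank '[[[0,0,-0.5],[0,0,0]],[[0,0,-1],[0,0,0]],[[0,0,-1],[0,0,0]],[[0,0,-1],[0,0,0]],[[0,0,-1.5],[0,0,0]],[[0,0,-2],[0,0,0]],[[0,0,-2],[0,0,0]],[[0,0,-1],[0,0,0]],[[0,0,0],[0,0,0]]]'
python3 - <<'E'
from h import *
to([.532,-.126-.021-.1034,.24],0)
snap("side","pics/s8.png",(280,150,120,120),5)
snap("top","pics/t8.png",(265,165,140,110),5.5)
E
```

```text
time_s: 16.4
position: [0.5317, -0.1259, 0.1756]
tcp_rot: [[1.0, -0.001, -0.0], [-0.001, -1.0, -0.0], [-0.0, 0.0, -1.0]]
force: [-0.5, -0.8, 0.2]
opening: 0.571
time_s: 17.3
position: [0.5328, -0.1261, 0.278]
tcp_rot: [[1.0, -0.001, 0.004], [-0.001, -1.0, -0.002], [0.004, 0.002, -1.0]]
force: [0.6, 0.4, -0.5]
opening: 0.597
t 17.3 pos [ 0.5328 -0.1261  0.278 ] az -0.06 F [ 0.61  0.42 -0.47] M [ 0.007 -0.088  0.004] open 0.597
shift cm (cur tool axes): [-0.09 12.42  3.82]
rotvec: [ 0.0019 -0.0041 -0.001 ] shift in final axes: [-0.08 12.43  3.8 ]
```

View pics/s8.png

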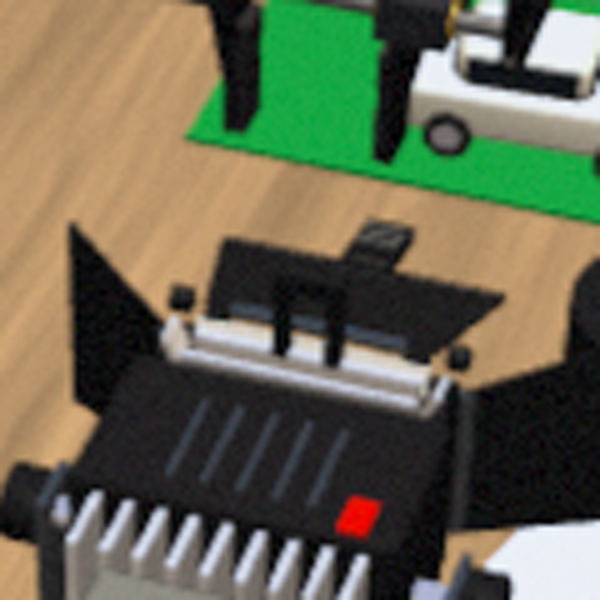

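View pics/t8.png

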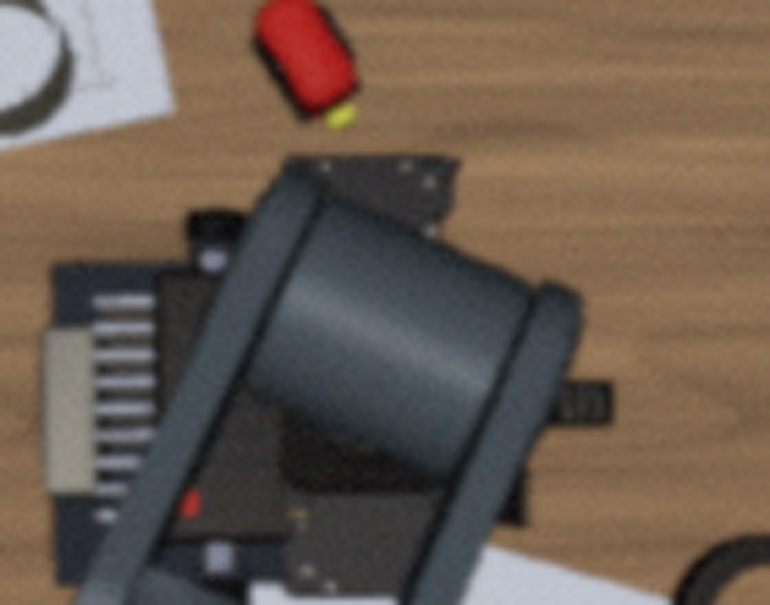

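```bash
python3 -m crank '[[[0,1.5,0],[0,0,0]],[[0,2.5,0],[0,0,0]],[[0,2.5,0],[0,0,0]],[[0,2.5,0],[0,0,0]],[[0,2,0],[0,0,0]],[[0,1.4,0],[0,0,0]],[[0,0,0],[0,0,0]],[[0,0,0],[0,0,0]]]'
python3 - <<'E'
from h import *
to([.532,-.126-.021-.1034,.118],0)
snap("side","pics/s9.png",(280,120,140,130),5)
E
```

```text
time_s: 18.2
position: [0.5314, -0.2494, 0.2754]
tcp_rot: [[1.0, -0.002, -0.001], [-0.002, -1.0, 0.001], [-0.001, -0.001, -1.0]]
force: [0.3, 0.3, -0.3]
opening: 0.598
t 18.2 pos [ 0.5314 -0.2494  0.2754] az -0.09 F [ 0.27  0.3  -0.27] M [ 0.029 -0.094  0.052] open 0.598
shift cm (cur tool axes): [ 0.08  0.12 15.74]
rotvec: [-0.0014  0.0009 -0.0016] shift in final axes: [ 0.06  0.1  15.74]
```

View pics/s9.png

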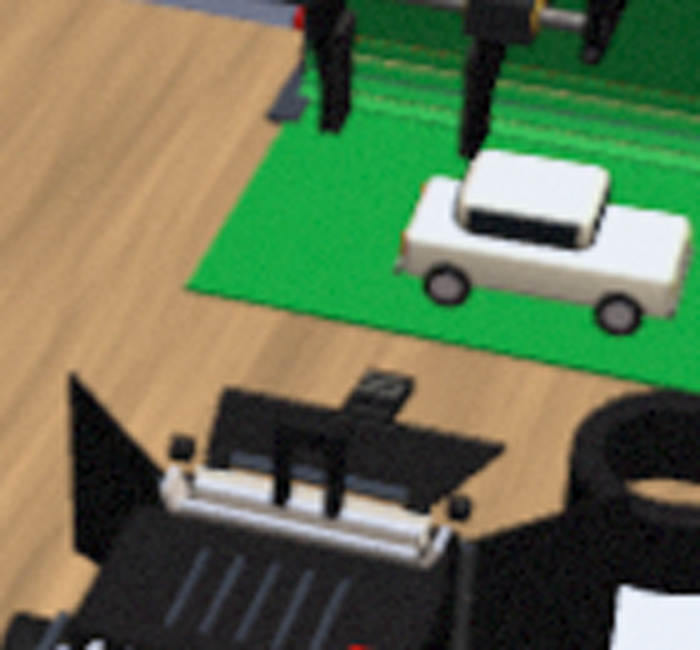

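```bash
python3 -m crank '[[[0.07,0.1,1],[0,0,0]],[[0,0,2],[0,0,0]],[[0,0,2],[0,0,0]],[[0,0,2],[0,0,0]],[[0,0,2],[0,0,0]],[[0,0,1.5],[0,0,0]],[[0,0,1.5],[0,0,0]],[[0,0,1.5],[0,0,0]],[[0,0,1.2],[0,0,0]],[[0,0,1],[0,0,0]],[[0,0,0],[0,0,0]],[[0,0,0],[0,0,0]]]'
python3 - <<'E'
from h import *
to([.532,-.126-.021-.1034,.118],0)
snap("side","pics/s10.png",(280,120,140,130),5)
E
```

```text
time_s: 19.45
position: [0.5326, -0.2506, 0.1189]
tcp_rot: [[1.0, -0.001, 0.0], [-0.001, -1.0, -0.0], [0.0, 0.0, -1.0]]
force: [0.6, -0.3, -0.2]
opening: 0.602
t 19.45 pos [ 0.5326 -0.2506  0.1189] az -0.05 F [ 0.57 -0.35 -0.22] M [-0.003 -0.106 -0.065] open 0.602
shift cm (cur tool axes): [-0.06 -0.02  0.09]
rotvec: [ 0.     -0.0001 -0.0008] shift in final axes: [-0.06 -0.02  0.09]
```

View pics/s10.png

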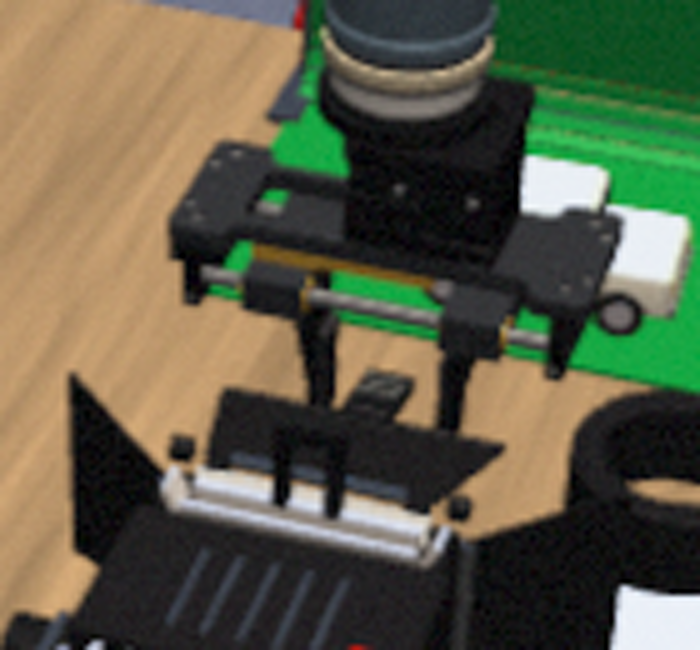

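Fingers straddle the handle (about (380,395) in the crop), with similar gaps on either side. Closing.

```bash
python3 -m crank '[[[0,0,0],[0,0,0]],[[0,0,0],[0,0,0]],[[0,0,0],[0,0,0]],[[0,0,0],[0,0,0]],[[0,0,0],[0,0,0]],[[0,0,0],[0,0,0]]]' 1
python3 - <<'E'
from h import *
to([.532,-.126-.021-.1034,.118],0)
s=read_state();p=s["position"]
d=np.array([p[1]+.147,p[2]+.019-.165]);print(np.hypot(*d),np.degrees(np.arctan2(d[1],-d[0])))
ph=np.radians(np.linspace(-15,90,29)); y=-.147-.107*np.cos(ph);z=.165+.107*np.sin(ph)
print(np.c_[-np.diff(y)*100,-np.diff(z)*100].round(2).tolist())
E
```

```text
time_s: 20.1
position: [0.5336, -0.2509, 0.1192]
tcp_rot: [[1.0, -0.001, 0.003], [-0.001, -1.0, -0.001], [0.003, 0.001, -1.0]]
force: [3.8, 1.2, -0.6]
opening: 0.27
t 20.1 pos [ 0.5336 -0.2509  0.1192] az -0.06 F [ 3.77  1.21 -0.56] M [ 0.118 -0.685  0.087] open 0.27
shift cm (cur tool axes): [-0.16 -0.04  0.12]
rotvec: [ 0.0007 -0.0025 -0.001 ] shift in final axes: [-0.16 -0.05  0.12]
0.10726153907369201 -14.489145069882708
[[0.16, -0.68], [0.11, -0.69], [0.07, -0.7], [0.02, -0.7], [-0.02, -0.7], [-0.07, -0.7], [-0.11, -0.69], [-0.16, -0.68], [-0.2, -0.67], [-0.25, -0.66], [-0.29, -0.64], [-0.33, -0.62], [-0.37, -0.59], [-0.41, -0.57], [-0.44, -0.54], [-0.48, -0.51], [-0.51, -0.48], [-0.54, -0.44], [-0.57, -0.41], [-0.59, -0.37], [-0.62, -0.33], [-0.64, -0.29], [-0.66, -0.25], [-0.67, -0.2], [-0.68, -0.16], [-0.69, -0.11], [-0.7, -0.07], [-0.7, -0.02]]
```

```bash
python3 -m crank '[[[0.1,0.16,-0.68],[0,0,0]],[[0.05,0.11,-0.69],[0,0,0]],[[0,0.07,-0.7],[0,0,0]],[[0,0.02,-0.7],[0,0,0]],[[0,-0.02,-0.7],[0,0,0]],[[0,-0.07,-0.7],[0,0,0]],[[0,-0.11,-0.69],[0,0,0]],[[0,-0.16,-0.68],[0,0,0]],[[0,0,0],[0,0,0]]]'
python3 - <<'E'
from h import *
to([.532,-.126-.021-.1034,.118],0)
s=read_state();p=s["position"]
d=np.array([p[1]+.147,p[2]+.019-.165]);print(np.hypot(*d),np.degrees(np.arctan2(d[1],-d[0])))
snap("side","pics/s11.png",(280,120,140,130),5)
E
```

```text
time_s: 21.0
position: [0.5336, -0.2505, 0.1752]
tcp_rot: [[1.0, -0.001, -0.0], [-0.001, -1.0, -0.0], [-0.0, 0.0, -1.0]]
force: [0.7, 0.5, -2.5]
opening: 0.275
t 21.0 pos [ 0.5336 -0.2505  0.1752] az -0.03 F [ 0.75  0.46 -2.48] M [-0.24  -0.065  0.06 ] open 0.275
shift cm (cur tool axes): [-0.16 -0.01  5.72]
rotvec: [ 0.0004  0.0003 -0.0006] shift in final axes: [-0.16 -0.01  5.72]
0.1075223215689124 15.751737915847386
```

View pics/s11.png

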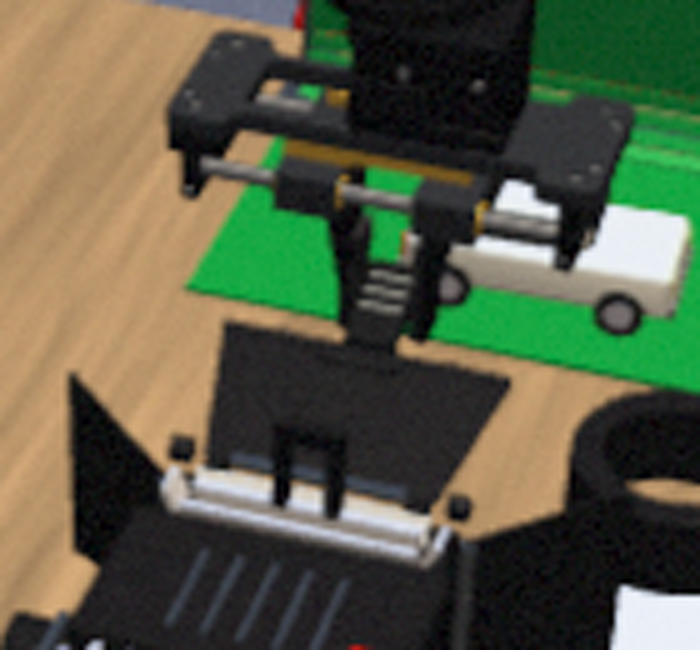

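Leaf rises with the gripper. Continuing the arc.

```bash
python3 -m crank '[[[0,-0.2,-0.67],[0,0,0]],[[0,-0.25,-0.66],[0,0,0]],[[0,-0.29,-0.64],[0,0,0]],[[0,-0.33,-0.62],[0,0,0]],[[0,-0.37,-0.59],[0,0,0]],[[0,-0.41,-0.57],[0,0,0]],[[0,-0.44,-0.54],[0,0,0]],[[0,-0.48,-0.51],[0,0,0]],[[0,0,0],[0,0,0]]]'
python3 - <<'E'
from h import *
to([.532,-.126-.021-.1034,.118],0)
s=read_state();p=s["position"]
d=np.array([p[1]+.147,p[2]+.019-.165]);print(np.hypot(*d),np.degrees(np.arctan2(d[1],-d[0])))
E
```

```text
time_s: 21.95
position: [0.5335, -0.2227, 0.2232]
tcp_rot: [[1.0, -0.0, -0.001], [-0.0, -1.0, -0.001], [-0.001, 0.001, -1.0]]
force: [-3.4, -2.4, -0.1]
opening: 0.27
t 21.95 pos [ 0.5335 -0.2227  0.2232] az -0.01 F [-3.36 -2.4  -0.06] M [-0.671  0.661  0.011] open 0.27
shift cm (cur tool axes): [-0.15  2.76 10.52]
rotvec: [ 0.0008  0.0006 -0.0001] shift in final axes: [-0.15  2.77 10.52]
0.10807521829556963 45.56227130005947
```

```bash
python3 -m crank '[[[-0.05,-0.51,-0.46],[0,0,0]],[[-0.05,-0.54,-0.42],[0,0,0]],[[0,-0.57,-0.4],[0,0,0]],[[0,-0.59,-0.36],[0,0,0]],[[0,-0.62,-0.32],[0,0,0]],[[0,-0.64,-0.28],[0,0,0]],[[0,-0.66,-0.25],[0,0,0]],[[0,0,0],[0,0,0]]]'
python3 - <<'E'
from h import *
to([.532,-.147,.165+.107-.019],0)
s=read_state();p=s["position"]
d=np.array([p[1]+.147,p[2]+.019-.165]);print(np.hypot(*d),np.degrees(np.arctan2(d[1],-d[0])))
snap("side","pics/s12.png",(260,80,160,150),4)
E
```

```text
time_s: 22.75
position: [0.5333, -0.1811, 0.2485]
tcp_rot: [[1.0, 0.0, 0.001], [0.0, -1.0, -0.001], [0.001, 0.001, -1.0]]
force: [-2.6, -4.1, 4.4]
opening: 0.273
t 22.75 pos [ 0.5333 -0.1811  0.2485] az 0.0 F [-2.57 -4.09  4.4 ] M [-0.782  0.423  0.067] open 0.273
shift cm (cur tool axes): [-0.13 -3.41 -0.46]
rotvec: [ 0.001  -0.0013  0.    ] shift in final axes: [-0.13 -3.41 -0.45]
0.10798710195123713 71.57463434820254
```

View pics/s12.png

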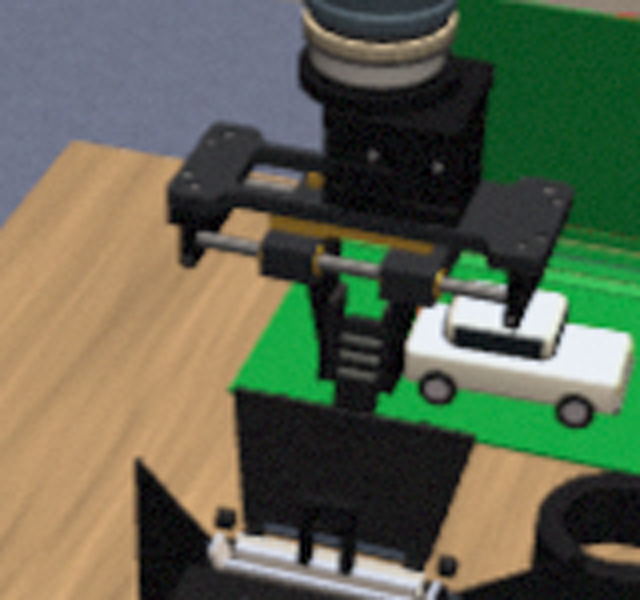

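```bash
python3 -m crank '[[[-0.05,-0.66,-0.24],[0,0,0]],[[-0.05,-0.68,-0.16],[0,0,0]],[[0,-0.69,-0.12],[0,0,0]],[[0,-0.68,-0.05],[0,0,0]],[[0,-0.4,0],[0,0,0]],[[0,-0.25,0],[0,0,0]],[[0,0,0],[0,0,0]],[[0,0,0],[0,0,0]],[[0,0,0],[0,0,0]]]'
python3 - <<'E'
from h import *
to([.532,-.147,.165+.107-.019],0)
s=read_state();p=s["position"]
d=np.array([p[1]+.147,p[2]+.019-.165]);print(np.hypot(*d),np.degrees(np.arctan2(d[1],-d[0])))
snap("side","pics/s13.png",(260,60,160,150),4)
snap("top","pics/t13.png",(265,165,140,110),5.5)
E
```

```text
time_s: 23.7
position: [0.5331, -0.1474, 0.254]
tcp_rot: [[1.0, -0.001, 0.003], [-0.001, -1.0, 0.0], [0.003, -0.0, -1.0]]
force: [-0.6, -2.3, 6.8]
opening: 0.274
t 23.7 pos [ 0.5331 -0.1474  0.254 ] az -0.05 F [-0.59 -2.34  6.78] M [-0.591 -0.013  0.04 ] open 0.274
shift cm (cur tool axes): [-0.11 -0.04  0.1 ]
rotvec: [-0.0002 -0.0029 -0.0009] shift in final axes: [-0.11 -0.04  0.1 ]
0.10796901075899966 89.78072287551075
```

View pics/s13.png

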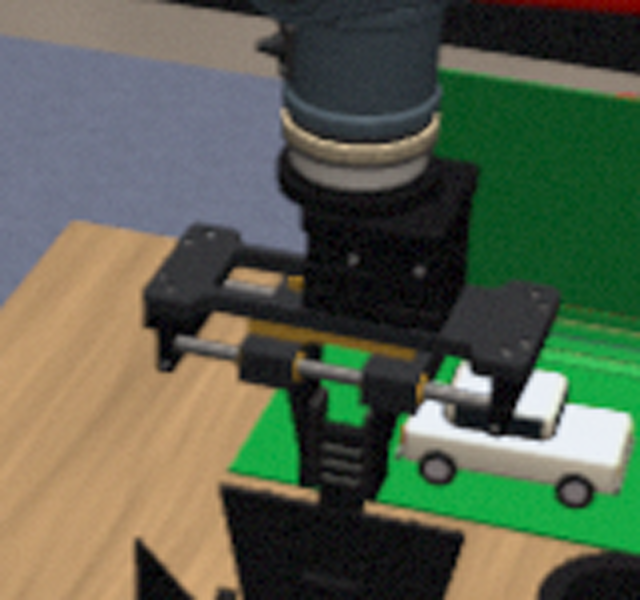

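View pics/t13.png

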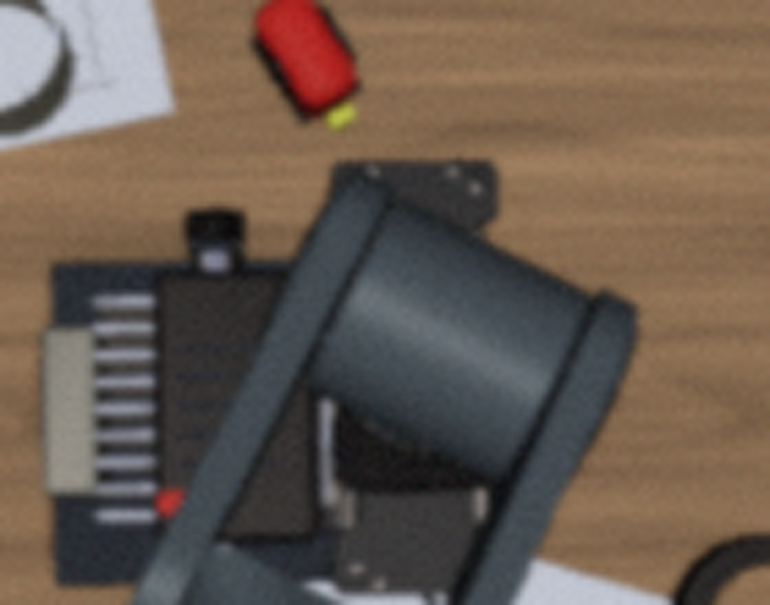

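```bash
python3 -m crank '[[[0,0,-0.08],[0,0,0]],[[0,0,0],[0,0,0]],[[0,0,0],[0,0,0]],[[0,0,0],[0,0,0]]]'
python3 - <<'E'
from h import *
to([.532,-.147,.165+.107-.019],0)
c=snap("side","pics/s14.png",(280,150,130,120),6)
for hy in(-.147,):
 for a in(-5,0,5):
  q=np.radians(a); P=[[.532+.0665*s,hy+.072*np.sin(q),.165+.072*np.cos(q)] for s in(1,-1)]
  print(a,((proj(c,P)-[260,60])*4).round(1).tolist(),((proj(c,P)-[280,150])*6).round(1).tolist())
l=[[.532+.015*s,-.126,.208] for s in(1,-1)]; print(((proj(c,l)-[280,150])*6).round(1))
E
```

```text
time_s: 24.2
position: [0.533, -0.1478, 0.254]
tcp_rot: [[1.0, -0.001, 0.002], [-0.001, -1.0, 0.0], [0.002, -0.0, -1.0]]
force: [3.3, -1.6, 4.5]
opening: 0.273
t 24.2 pos [ 0.533  -0.1478  0.254 ] az -0.07 F [ 3.3  -1.63  4.53] M [-0.519 -0.671  0.053] open 0.273
shift cm (cur tool axes): [-0.1  -0.08  0.1 ]
rotvec: [-0.0003 -0.0024 -0.0011] shift in final axes: [-0.1  -0.08  0.1 ]
-5 [[226.0, 479.8], [471.9, 530.3]] [[218.9, 179.7], [587.8, 255.5]]
0 [[222.0, 485.9], [468.8, 536.8]] [[213.0, 188.8], [583.1, 265.2]]
5 [[218.0, 492.9], [465.6, 544.2]] [[207.0, 199.4], [578.3, 276.3]]
[[333.2 319.8]
 [416.2 337.6]]
```

View pics/s14.png

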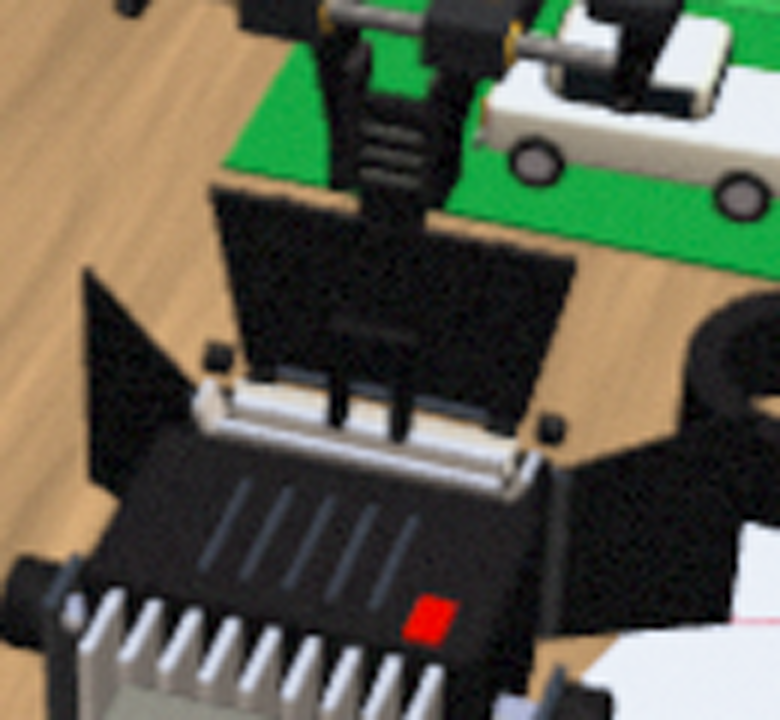

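```bash
python3 -m crank '[[[0,0,0],[0,0,0]],[[0,0,0],[0,0,0]],[[0,0,0],[0,0,0]],[[0,0,0],[0,0,0]],[[0,0,0],[0,0,0]]]'
python3 - <<'E'
from h import *
to([.532,-.147,.253],0); print(np.round(read_state()["qvel"],2))
snap("top","pics/t15.png",(0,80,560,260),1.4)
to([.532,-.147,.253],0)
E
```

```text
time_s: 24.75
position: [0.533, -0.1481, 0.254]
tcp_rot: [[1.0, -0.001, 0.002], [-0.001, -1.0, 0.0], [0.002, -0.0, -1.0]]
force: [5.8, -1.2, 4.7]
opening: 0.27
t 24.75 pos [ 0.533  -0.1481  0.254 ] az -0.08 F [ 5.77 -1.24  4.7 ] M [-0.26  -0.906  0.009] open 0.27
shift cm (cur tool axes): [-0.1  -0.11  0.1 ]
rotvec: [-0.0001 -0.0024 -0.0013] shift in final axes: [-0.1  -0.11  0.1 ]
[ 0.03 -0.04 -0.    0.05  0.08  0.05]
t 24.8 pos [ 0.533 -0.148  0.254] az -0.07 F [ 5.76 -1.13  4.88] M [-0.3   -0.957  0.073] open 0.27
shift cm (cur tool axes): [-0.1 -0.1  0.1]
rotvec: [-0.0001 -0.0024 -0.0013] shift in final axes: [-0.1 -0.1  0.1]
```

View pics/t15.png

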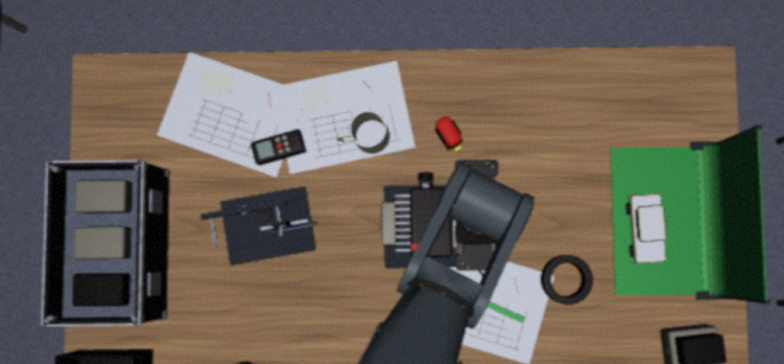

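Everything is in place: the arm is still, the leaf is upright in the grip, and the blue filter and other items haven't moved.

```bash
python3 -c "
from h import *
print(bot.hand_in()); to([.532,-.147,.253],0)"
```

```text
the job is handed in; nothing more can be done
None
the job is handed in; nothing more can be done
```

I unhooked the amber filter, lowered it all the way into the lamp's slot and let go. I then gripped the top leaf's handle, swung the leaf upright and handed the job in at 24.8 s with the gripper still holding it. Handing in gives no verdict.

- **Filter:** the tool met the slot floor at 0.1766 m, within a millimetre of the expected height. In the last side picture the loop is where a fully seated filter would put it. Small sideways forces of about 2.4 N during the lowering went away after a shift of under 1 mm.
- **Leaf:** about 0 to 1° from vertical, both by the arm's position and by the leaf's corners in the side picture. The arm was still, and the gripper was closed on the 24 mm handle. The wrist still read about 6 N sideways and 5 N upward from the grip, well inside the limits.
- **Other objects:** the last top picture shows the blue filter on its hook. The mug, laser meter, tape measure, tape roll and car look unmoved. The pencil is partly hidden by the arm, but its visible part looks undisturbed.

No check failed. The leaf's stillness comes from the arm's readings and steady images, as the hinge itself could not be read.

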